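Seat the setting master under the gauge bridge and hold it down

TASK

Lift the loose lid off the grey case by its knob and set it down flat on the worktop, then take out the setting master by its grip. Slide the master, stepped end first, in under the sensor bridge of the gauge fixture until it drops over the hidden locating pin, then press it fully down against the spring pad onto its seats and finish while still holding it down there, because the sensor is zeroed while you hold it. Do not drop anything or knock or force the fixture, and leave the tally counter, the hinge bracket and the plug gauge where they lie.

Things in the scene. Friction and masses are not known exactly. Their poses are not given: they have to be found in the camera images.
- fixture: Gauge fixture, fixed on the worktop (top 5 mm above z = 0). Grey base 130 x 96 x 15 mm; origin at the centre of its underside, straight below the middle of the master's home position; +x is the way the master is slid in (from the open left edge of the worktop to the right), z up. Four seat buttons, tops at z 20, carry the master in the end.
- home (a point): Where the master's origin is when it is home on the seats: 20 mm above the fixture's underside. Axes as the fixture (and as the master at home).
- pin_top (a point): Centre of the top of the upright locating pin: 36 mm to +x of home and 12 mm above the seats (fixture z 32), out of sight below the bridge. The pin is 16 mm thick, its top 4 mm coned to 9 mm across.
- guide_mouth (a point): Middle of the front end of the two guide strips, at their top (fixture x -16, z 39). The strips stand 3 mm beside the master (inner faces at y +-31) from x 4 to 58; from x 4 forward to -16 they flare open by 8 mm each side.
- bridge_top (a point): Top of the black sensor head on the bridge, 100 mm above the fixture's underside. Bridge legs and beam span x 30 to 50, beam underside at z 73: the master cannot be put on from above. Lower it 60 mm short of home, underside higher than the pin top, and slide it in along +x.
- lift_pad (a joint): Travel in m of the sprung steel pad 40 x 34 mm in the fixture (below the master's grip): 0 = up, top 5 mm above the seats, where the dropped-on master rests; 0.005 = master pressed home; grows downward. Spring 7 N at 0, 14 N at 0.005: about 10 N of push holds the master home, and it rises when let go.
- master: Setting master: aluminium plate 110 x 56 x 17 mm, about 0.4 kg, with a dark upright grip block and, at its +x end, a steel step 20 x 36 x 8 mm (x 31 to 51, top at z 25). Origin at the centre of its underside, z up. It starts hidden in the case, on the case floor, 10 mm above z = 0.
- master_hole (a point): Mouth of the blind round hole in the master's underside, 18 mm across and 13 mm deep, at x 36, y 0, z 0 of the master. Axes as the master.
- master_grip (a point): Inside the master's grip block (x -10), 46 mm above the underside: a good height for the TCP. The block is 18 mm thick along x, 36 mm wide along y, from z 20 to its top at z 57; take it from above, fingers closing along x. Axes as the master.
- case: Shallow grey tray of the master's case, fixed on the worktop: 136 x 74 x 28 mm outside, 5 mm walls and floor, origin at the centre of its underside, x along its length. The master lies lengthwise inside, step to +x, with a few mm of play; its grip block stands 34 mm above the rim.
- case_lid: Deep loose grey lid on the tray, 136 x 74 mm outside, 51 mm high without the knob, about 0.2 kg; it covers the master (lift 50 mm to clear it). A 4 mm lip sits inside the tray's walls. Origin at the centre of the underside of the lip: 29 mm above z = 0 on the tray, 5 mm when set down flat on the worktop.
- lid_knob (a point): In the middle of the lid's black round knob (26 mm across), 69 mm above the lid's origin; the knob's top is 12 mm higher. The worktop round x 0.655, y -0.235, behind fixture and case, is always free: room for the lid with its length along world x.
- tally_counter: Bystander: small round tally counter, 48 x 46 x 23 mm, on the card sheet at the back right; origin at its underside. Leave it.
- hinge_bracket: Bystander: bent steel hinge bracket, 44 x 46 x 39 mm, on the front part of the card sheet; origin at its underside. Leave it.
- plug_gauge: Bystander: steel plug gauge with a hexagonal grip, 20 x 94 x 19 mm, on the worktop at the front right; origin at its underside. Leave it.

How it is judged:
By the outcome, as a careful person would: the job done as asked, in the order asked, and still so for the second after the job is handed in, while the arm keeps its last pose, push and grip.
It also fails if it takes over 67 s, if anything falls off the work surface, if the arm or the gripper's body presses on something with over 40 N, if the wrist force passes 120 N, or if a joint passes its speed limit or range.

ROBOT

A 6-joint arm with a two-finger parallel gripper is mounted at the origin on a cart in front of the work surface, level with it; the furniture and walls round the work are solid. World frame = base frame: x ahead of the robot, y to its left, z up, the work surface at z = 0. Lengths are in m, angles in rad, forces in N, time in s.
With the tool pointing down it reaches from about 0.3 to 0.775 m from the base axis. Payload 14.6 kg.
Tool frame: the origin (TCP) lies between the finger pads, 19 mm behind the fingertips; this is the grasp point; z points along the fingers, y is the line along which they close (so a half turn about z gives the same grasp; the last joint's range is limited). The gripper opens to 94 mm and grips with 3 to 60 N. Pads are 16 mm wide; open, the fingers measure 119 mm over their backs; the gripper's body (75 mm by 177 mm) begins 78 mm behind the grasp point.
Start: joints at [-1.342, 0.3, 1.521, -0, 1.321, -0.067], TCP at [0.16, -0.526, 0.224] pointing down, gripper open.
Joint ranges: [-3.03, 3.03], [-0.79, 2.21], [0.23, 2.52], [-1.04, 4.18], [0, 3.07], [-2.55, 2.55]. Speed limits (rad/s): [2.22, 2.22, 2.57, 3.14, 3.14, 3.14].

INTERFACE

Orientations are given as [roll, pitch, yaw] about the fixed x, y, z axes, in that order (R = Rz(yaw) Ry(pitch) Rx(roll)).
In Python, from station import telemetry, cams, workorder, finder gives the robot as it stands.
- The arm moves only by the tool jog_arm, never from a script. Its argument "rows" is a list of rows, each an object with "gripper": the finger opening in m, from 0 to 0.094; "slide": the shift along the tool's x, y, z in m, a list of three; "spin": the turn about the tool's z in rad. In form: [{"gripper": gripper, "slide": [tx, ty, tz], "spin": spin}, ...]. A call has 1 to 8 rows; each row is the pose to reach, as a shift and turn from the pose commanded when the call began, along the tool's axes at that moment; what a row does not reach only later rows make up. A row lasts 1/10 s, in which the tool goes at most 50 mm and 8.59 degrees, less where a joint would pass 70% of its speed; a pose out of reach is approached as far as the arm can. A call with a gripper value outside its range is refused whole. The fingers move at their own pace and stop on an object; "squeeze" is the grip in N (left out, the last holds). Time passes only in rows, so rows that repeat a pose let the fingers close. It gives the time, the measured TCP pose, the force, the opening and the grip force at its end, in the units of the state.
- telemetry.get_obs(): the state, without advancing time (a new reading comes with each control period).
- cams.camera(name): name is "scene" or "side" or "wrist"; returns (picture, depth): 420x560x3 uint8, red, green, blue; 420x560 float32, m along the optical axis (not along the pixel's ray), 0 where there is no reading.
- cams.camera_info(name): a dict with "camera_matrix" (3x3 intrinsics, pixels), "R" (3x3) and "t" (3): a world point X has camera coordinates R X + t; the wrist camera has in their place "tool_from_camera" (4x4, takes a point from camera to tool coordinates, whose origin is the TCP and whose axes are the flange's). Camera axes: x right, y down, z forward; pixel columns grow to the right and rows downward; lengths in m; the calibration is good to about 2 mm. A picture is of the moment at which its call begins: read the wrist's pose just before it. camera_info takes no time and is no camera call.
- workorder.hand_in(): hands the job in; it is judged then, once.
Trained networks look in the newest picture that a camera, given by its name, has taken for a name from the list of things; names that differ only in an ending like _2 or _b are one class to them, and where a whole thing is asked for, a point or a joint stands for the part that bears it (a point fixed in the world has none). Each returns a list of dicts, best first, with "confidence" (0 to 1); they miss things now and then, are a little off and sometimes report something else, mostly with a low value. They report only what shows in the picture. A call takes as long as a camera call.
- finder.find_in(target, camera): "point" ([x, y, z] in m, in world coordinates, good to about 4 mm: the middle of the surface that is visible of it).
- finder.masks_of(target, camera): "region" (420x560 bool, what is visible of it).
The state is a dict: "time_s": time; "qpos": joint angles; "joint_vel": joint speeds; "tau": joint torques, N m; "ee_pos": TCP position; "eef_rot": TCP orientation; "force": force on the tool from outside, world axes, zero at the start; "moment": the same for the moment, N m; "grip_width": finger opening in m; "grip_force": force on a finger pad.
Only numpy, scipy, OpenCV 4.12 (cv2) and the standard library are available. Lean on these libraries where they do the work, as an engineer would, in place of code of your own. Each camera call takes 0.05 s, during which the arm holds its last target. There are 200 camera calls.

## Working session

There is one attempt and no reset: what is moved stays moved. The work goes in short steps, Python scripts to look and compute and a tool call to move; the robot and the scene stay as the last step left them, time stands still between calls to the robot, and variables do not carry over. Pictures are saved under pics/ and viewed, at most 10 in all, crops included, and the job is handed in when it is done.

Besides the shell and the picture viewer there is one more tool, called by a JSON object that holds its "op" and its "data", one argument or row to a line. jog_arm: Moves the arm, as the interface text tells. Its arguments: {"type":"object","properties":{"rows":{"type":"array","items":{"type":"object","properties":{"gripper":{"type":"number"},"slide":{"type":"array","items":{"type":"number"}},"spin":{"type":"number"}}}},"squeeze":{"type":"number"}},"required":["rows"]}

```bash
mkdir -p pics
cat > h.py <<'E'
import numpy as np,cv2
from station import telemetry,cams,workorder,finder
from scipy.spatial.transform import Rotation as Ro
def pose():
    o=telemetry.get_obs();T=np.eye(4);T[:3,:3]=Ro.from_euler('xyz',o['eef_rot']).as_matrix();T[:3,3]=o['ee_pos'];return T
def shot(n):
    T=pose();p,d=cams.camera(n);i=cams.camera_info(n);K=np.array(i['camera_matrix'])
    if n=='wrist': C=T@np.array(i['tool_from_camera'])
    else:
        C=np.eye(4);R=np.array(i['R']);C[:3,:3]=R.T;C[:3,3]=-R.T@np.array(i['t'])
    return p,d,K,C
def cloud(d,K,C):
    v,u=np.mgrid[:420,:560]
    P=np.stack([(u-K[0,2])/K[0,0]*d,(v-K[1,2])/K[1,1]*d,d],-1)
    W=P@C[:3,:3].T+C[:3,3];W[d<=0]=np.nan;return W
def save(n,p): cv2.imwrite('pics/'+n+'.png',p[:,:,::-1])
E
python3 - <<'E'
from h import *
o=telemetry.get_obs();print({k:np.round(v,3).tolist() for k,v in o.items()})
S=[]
for n in('scene','side','wrist'):
    p,d,K,C=shot(n);save(n,p);S.append(p);np.savez(n+'.npz',p=p,d=d,K=K,C=C);print(n,K.round(1).tolist(),C.round(3).tolist())
    if n!='wrist':
        for t in('fixture','case','case_lid','lid_knob','bridge_top','tally_counter','hinge_bracket','plug_gauge'):
            print(t,[(np.round(r['point'],3).tolist(),round(r['confidence'],2)) for r in finder.find_in(t,n)[:2]])
E
```

```text
{'time_s': 0.0, 'qpos': [-1.342, 0.3, 1.522, -0.0, 1.321, -0.067], 'joint_vel': [0.001, -0.001, -0.0, -0.0, -0.001, 0.0], 'tau': [0.001, -53.181, -35.273, 0.071, 0.024, -0.0], 'ee_pos': [0.16, -0.526, 0.224], 'eef_rot': [-3.14, -0.0, 0.296], 'force': [0.556, 0.463, -0.239], 'moment': [0.01, 0.011, -0.008], 'grip_force': 0.0, 'grip_width': 0.094}
scene [[540.0, 0.0, 267.7], [0.0, 540.0, 209.1], [0.0, 0.0, 1.0]] [[0.777, -0.319, 0.543, 0.087], [-0.63, -0.4, 0.666, -0.899], [0.005, -0.859, -0.512, 0.528], [0.0, 0.0, 0.0, 1.0]]
fixture [([0.514, -0.314, 0.038], 0.63), ([0.423, -0.41, 0.019], 0.21)]
case [([0.388, -0.319, 0.022], 0.98)]
case_lid [([0.401, -0.284, 0.078], 0.83)]
lid_knob [([0.403, -0.288, 0.078], 0.73)]
bridge_top [([0.514, -0.314, 0.029], 0.7)]
tally_counter [([0.639, -0.436, 0.03], 0.73), ([0.516, -0.312, 0.029], 0.45)]
hinge_bracket [([0.62, -0.342, 0.017], 0.53)]
plug_gauge [([0.423, -0.41, 0.021], 0.77)]
side [[419.2, 0.0, 272.6], [0.0, 419.2, 206.5], [0.0, 0.0, 1.0]] [[-0.967, -0.119, 0.226, 0.361], [-0.255, 0.503, -0.826, 0.375], [-0.015, -0.856, -0.517, 0.536], [0.0, 0.0, 0.0, 1.0]]
fixture [([0.512, -0.264, 0.023], 0.83)]
case [([0.408, -0.18, 0.018], 0.57)]
case_lid [([0.406, -0.206, 0.081], 0.63)]
lid_knob [([0.412, -0.21, 0.076], 0.77)]
bridge_top [([0.51, -0.264, 0.022], 0.9)]
tally_counter [([0.646, -0.413, 0.029], 0.58)]
hinge_bracket [([0.628, -0.34, 0.021], 0.77), ([0.511, -0.266, 0.024], 0.58)]
plug_gauge []
wrist [[289.2, 0.0, 279.6], [0.0, 289.2, 207.9], [0.0, 0.0, 1.0]] [[0.292, -0.925, -0.243, 0.23], [-0.956, -0.283, -0.074, -0.504], [-0.0, 0.254, -0.967, 0.385], [0.0, 0.0, 0.0, 1.0]]
```

View pics/scene.png

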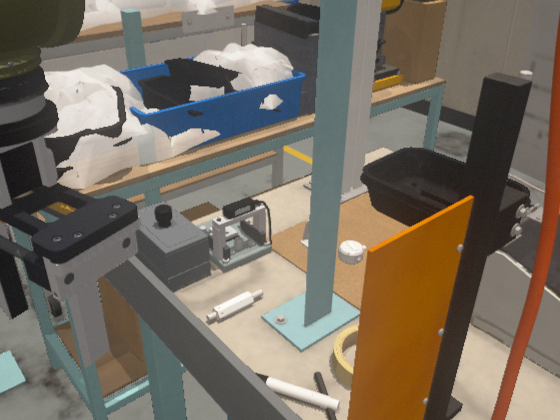

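View pics/side.png

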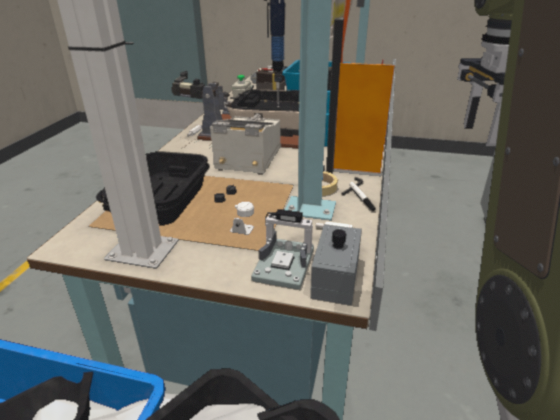

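The scene view shows the case with knob (163,215), the fixture (238,235) and the teal post (325,200). The side view shows the fixture with its bridge on the far side (288,225), the case (338,265) and the grey post (120,200). Next I'll fuse the depth into a height map.

Run:
```python
from h import *
H=np.full((110,120),-1.)  # x -0.1..1.0, y -0.9..0.3, 1cm
cl=[]
for n in('scene','side'):
    z=np.load(n+'.npz');W=cloud(z['d'],z['K'],z['C']);w=W.reshape(-1,3);c=z['p'].reshape(-1,3)
    m=np.isfinite(w[:,0]);cl.append(np.c_[w[m],c[m]])
    for t in ('case','case_lid','lid_knob','fixture'):pass
    # knob top region
    k=w[m];s=k[(abs(k[:,0]-.405)<.12)&(abs(k[:,1]+.25)<.12)]
    for lo,hi in((-.01,.01),(.01,.03),(.03,.06),(.06,.074),(.074,.085),(.085,.095),(.095,.115)):
        q=s[(s[:,2]>lo)&(s[:,2]<hi)]
        if len(q)>5: print(n,lo,len(q),np.percentile(q,[2,50,98],axis=0).round(3).tolist())
A=np.vstack(cl);np.save('A.npy',A)
# height map 1px=2mm x up (rows), y left
s=0.0025
im=np.zeros((400,480),np.float32)-0.05
r=((0.95-A[:,0])/s).astype(int);cc=((0.2-A[:,1])/s).astype(int)
ok=(r>=0)&(r<400)&(cc>=0)&(cc<480)&(A[:,2]<.9)&(A[:,2]>-.05)
np.maximum.at(im,(r[ok],cc[ok]),A[ok,2])
g=np.clip((im+.05)/.35*255,0,255).astype(np.uint8)
g=cv2.applyColorMap(g,cv2.COLORMAP_JET)
for k in range(0,480,40): cv2.putText(g,f'{0.2-k*s:.1f}',(k,10),0,.35,(255,255,255));g[:,k]=g[:,k]//2
for k in range(20,400,40): cv2.putText(g,f'{.95-k*s:.1f}',(0,k),0,.35,(255,255,255));g[k]=g[k]//2
cv2.imwrite('pics/map.png',g)
```

```text
scene -0.01 2853 [[0.325, -0.369, -0.007], [0.432, -0.337, 0.002], [0.521, -0.177, 0.009]]
scene 0.01 2109 [[0.325, -0.357, 0.011], [0.427, -0.312, 0.018], [0.523, -0.207, 0.03]]
scene 0.03 1985 [[0.325, -0.362, 0.031], [0.377, -0.315, 0.044], [0.506, -0.23, 0.059]]
scene 0.06 1135 [[0.325, -0.366, 0.06], [0.371, -0.316, 0.069], [0.473, -0.234, 0.074]]
scene 0.074 2115 [[0.372, -0.317, 0.075], [0.408, -0.278, 0.078], [0.51, -0.187, 0.084]]
scene 0.085 265 [[0.396, -0.314, 0.085], [0.486, -0.308, 0.09], [0.523, -0.252, 0.095]]
scene 0.095 456 [[0.396, -0.314, 0.095], [0.487, -0.296, 0.102], [0.523, -0.242, 0.108]]
side -0.01 3615 [[0.339, -0.363, -0.008], [0.404, -0.183, 0.004], [0.52, -0.157, 0.008]]
side 0.01 1644 [[0.333, -0.321, 0.011], [0.485, -0.222, 0.02], [0.523, -0.161, 0.03]]
side 0.03 1038 [[0.329, -0.305, 0.03], [0.416, -0.183, 0.043], [0.518, -0.161, 0.059]]
side 0.06 549 [[0.327, -0.352, 0.06], [0.389, -0.183, 0.069], [0.478, -0.161, 0.074]]
side 0.074 2171 [[0.329, -0.334, 0.074], [0.4, -0.235, 0.08], [0.493, -0.177, 0.082]]
side 0.085 184 [[0.402, -0.311, 0.085], [0.488, -0.295, 0.088], [0.523, -0.238, 0.095]]
side 0.095 342 [[0.399, -0.31, 0.096], [0.422, -0.259, 0.104], [0.523, -0.237, 0.11]]
```

View pics/map.png

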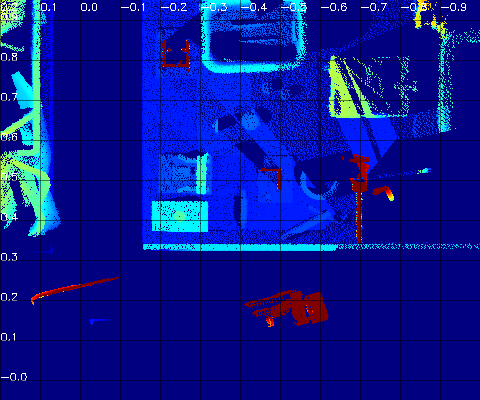

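The height map shows the case's length along world y at about x 0.41, y -0.25. The fixture is at x 0.515, the front rail at x 0.33, and posts at (0.50,-0.47) and (0.81,-0.23). I'll move to a viewpoint above.

{"op": "jog_arm", "data": {
  "rows": [
    {"gripper": 0.094, "slide": [0.04, -0.025, -0.01], "spin": 0.04},
    {"gripper": 0.094, "slide": [0.08, -0.05, -0.02], "spin": 0.08},
    {"gripper": 0.094, "slide": [0.12, -0.075, -0.03], "spin": 0.12},
    {"gripper": 0.094, "slide": [0.16, -0.1, -0.04], "spin": 0.16},
    {"gripper": 0.094, "slide": [0.2, -0.125, -0.05], "spin": 0.2},
    {"gripper": 0.094, "slide": [0.24, -0.15, -0.06], "spin": 0.24},
    {"gripper": 0.094, "slide": [0.28, -0.175, -0.06], "spin": 0.28},
    {"gripper": 0.094, "slide": [0.31, -0.194, -0.06], "spin": 0.296}
  ],
  "squeeze": 30
}}

```text
time_s: 1.75
ee_pos: [0.4016, -0.2481, 0.2848]
eef_rot: [3.141, -0.001, -0.001]
force: [-0.4, 0.0, -0.1]
grip_width: 0.0943
grip_force: 0.0
```

Run:
```python
from h import *
import time
o=telemetry.get_obs();print(o['time_s'],o['ee_pos'],o['eef_rot'],o['qpos'])
p,d,K,C=shot('wrist');save('w1',p);np.savez('w1.npz',p=p,d=d,K=K,C=C)
W=cloud(d,K,C)
def rect(pts): 
    r=cv2.minAreaRect((pts[:,:2]*1000).astype(np.float32));return np.round(r[0],1),np.round(r[1],1),round(r[2],2)
for n,z in(('w1',W),)+tuple((n,cloud(*[np.load(n+'.npz')[k] for k in 'dKC'])) for n in('scene','side')):
    s=z.reshape(-1,3);s=s[np.isfinite(s[:,0])]
    lid=s[(s[:,0]>.34)&(s[:,0]<.455)&(s[:,1]>-.34)&(s[:,1]<-.16)]
    q=lid[(lid[:,2]>.074)&(lid[:,2]<.084)];k=lid[(lid[:,2]>.104)&(lid[:,2]<.118)]
    print(n,'lid',len(q),rect(q),np.median(q[:,2]),'knob',len(k),rect(k) if len(k)>5 else 0,np.median(k[:,2]))
    f=s[(s[:,0]>.455)&(s[:,0]<.60)&(s[:,1]>-.34)&(s[:,1]<-.15)]
    for a,b in((.015,.024),(.024,.03),(.036,.048),(.085,.095),(.095,.115)):
        q=f[(f[:,2]>a)&(f[:,2]<b)]
        if len(q)>9: print('  fix',a,len(q),rect(q),np.median(q[:,2]).round(4))
```

```text
1.75 [ 0.40161256 -0.24809583  0.28476485] [ 3.14112179e+00 -9.38232087e-04 -6.97621930e-04] [-6.31070426e-01  8.03422966e-02  1.64072365e+00  1.74664683e-04
  1.41949125e+00  9.40397506e-01]
w1 lid 5649 (array([ 409.1, -248.7]), array([136.2,  74.3]), 89.71) 0.08067116378526845 knob 362 (array([ 409.4, -248.4]), array([24.3, 24.8]), 42.76) 0.1099051738804209
  fix 0.015 3628 (array([ 513.9, -263. ]), array([130.2,  95.8]), 88.33) 0.0202
  fix 0.024 555 (array([ 516.7, -265.3]), array([124.1,  93.6]), 88.3) 0.0285
  fix 0.036 638 (array([ 514.6, -282. ]), array([75.2, 93.5]), 89.94) 0.0443
  fix 0.085 551 (array([ 515.6, -302.7]), array([20.3, 94.5]), 88.8) 0.0882
  fix 0.095 992 (array([ 522.9, -302.9]), array([19.4, 71.1]), 88.64) 0.1049
scene lid 1868 (array([ 408.4, -250.3]), array([138.3,  75. ]), 89.57) 0.07757517405218048 knob 128 (array([ 408.2, -250.1]), array([23.4, 25.1]), 24.24) 0.10681886682895506
  fix 0.015 1062 (array([ 514.7, -264.6]), array([131.3,  98.5]), 87.67) 0.0175
  fix 0.024 294 (array([ 515.4, -274.4]), array([98.9, 97.6]), 87.67) 0.0269
  fix 0.036 345 (array([ 518. , -290.5]), array([ 73.7, 100.4]), 81.92) 0.041
  fix 0.085 291 (array([ 514.2, -306.7]), array([19. , 94.1]), 84.11) 0.0886
  fix 0.095 314 (array([ 516.2, -304.1]), array([60.8, 21.4]), 0.17) 0.1015
side lid 1703 (array([ 410.3, -250. ]), array([139.1,  74. ]), 89.69) 0.0798156556216022 knob 116 (array([ 409.7, -248.2]), array([23. , 23.9]), 47.98) 0.10902678343403033
  fix 0.015 1375 (array([ 514.1, -261.2]), array([132.5,  95.9]), 87.35) 0.0194
  fix 0.024 362 (array([ 514.2, -259.8]), array([118.3,  92.8]), 83.54) 0.0281
  fix 0.036 280 (array([ 515.5, -283.4]), array([75.3, 94.2]), 88.96) 0.0429
  fix 0.085 239 (array([ 516.1, -303. ]), array([22.4, 93.3]), 87.84) 0.0879
  fix 0.095 251 (array([ 522.6, -302.5]), array([20.5, 69. ]), 87.23) 0.103
```

View pics/w1.png

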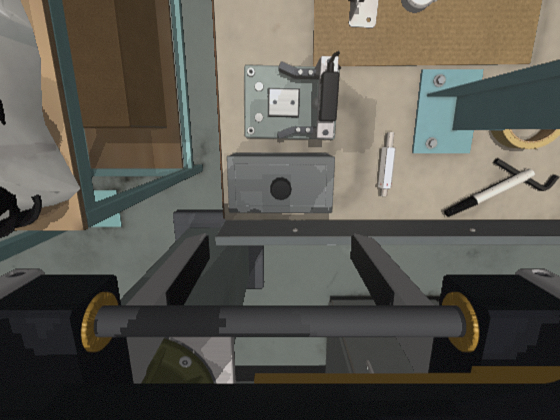

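The wrist view shows the knob at (281,188), the fixture at (290,100) with its bridge at (328,95), and the plug gauge at (387,165). All three views agree on the knob at (0.409,-0.2487) with its top at 0.110. I'll descend and grasp it.

{"op": "jog_arm", "data": {
  "rows": [
    {"gripper": 0.06, "slide": [0.003, 0, 0.03], "spin": 0},
    {"gripper": 0.06, "slide": [0.006, 0, 0.075], "spin": 0},
    {"gripper": 0.06, "slide": [0.0077, 0.0006, 0.12], "spin": 0},
    {"gripper": 0.06, "slide": [0.0077, 0.0006, 0.155], "spin": 0},
    {"gripper": 0.06, "slide": [0.0077, 0.0006, 0.172], "spin": 0},
    {"gripper": 0.06, "slide": [0.0077, 0.0006, 0.181], "spin": 0},
    {"gripper": 0.06, "slide": [0.0077, 0.0006, 0.181], "spin": 0},
    {"gripper": 0.06, "slide": [0.0077, 0.0006, 0.181], "spin": 0}
  ]
}}

```text
time_s: 2.6
ee_pos: [0.4084, -0.2511, 0.1042]
eef_rot: [3.141, -0.001, -0.0]
force: [-0.2, -0.6, -0.1]
grip_width: 0.06
grip_force: 0.0
```

{"op": "jog_arm", "data": {
  "rows": [
    {"gripper": 0.01, "slide": [0, 0, 0], "spin": 0},
    {"gripper": 0.01, "slide": [0, 0, 0], "spin": 0},
    {"gripper": 0.01, "slide": [0, 0, 0], "spin": 0},
    {"gripper": 0.01, "slide": [0, 0, 0], "spin": 0},
    {"gripper": 0.01, "slide": [0, 0, 0], "spin": 0},
    {"gripper": 0.01, "slide": [0, 0, 0], "spin": 0}
  ],
  "squeeze": 35
}}

```text
time_s: 3.2
ee_pos: [0.408, -0.2507, 0.1034]
eef_rot: [-3.142, -0.0, -0.0]
force: [-0.5, 1.7, 2.8]
grip_width: 0.025
grip_force: 35.0
```

{"op": "jog_arm", "data": {
  "rows": [
    {"gripper": 0.01, "slide": [0, 0, -0.01], "spin": 0},
    {"gripper": 0.01, "slide": [0, 0, -0.025], "spin": 0},
    {"gripper": 0.01, "slide": [0, 0, -0.045], "spin": 0},
    {"gripper": 0.01, "slide": [0, 0, -0.07], "spin": 0},
    {"gripper": 0.01, "slide": [0, 0, -0.1], "spin": 0},
    {"gripper": 0.01, "slide": [0, 0, -0.13], "spin": 0},
    {"gripper": 0.01, "slide": [0, 0, -0.15], "spin": 0},
    {"gripper": 0.01, "slide": [0, 0, -0.155], "spin": 0}
  ]
}}

```text
time_s: 4.0
ee_pos: [0.4084, -0.2511, 0.2607]
eef_rot: [3.139, -0.003, -0.0]
force: [-0.6, -0.7, -2.2]
grip_width: 0.0249
grip_force: 35.0
```

{"op": "jog_arm", "data": {
  "rows": [
    {"gripper": 0.01, "slide": [0.015, 0, 0], "spin": -0.1},
    {"gripper": 0.01, "slide": [0.045, -0.002, 0], "spin": -0.24},
    {"gripper": 0.01, "slide": [0.08, -0.005, 0], "spin": -0.38},
    {"gripper": 0.01, "slide": [0.115, -0.008, 0], "spin": -0.52},
    {"gripper": 0.01, "slide": [0.15, -0.01, 0], "spin": -0.66},
    {"gripper": 0.01, "slide": [0.185, -0.012, 0], "spin": -0.8},
    {"gripper": 0.01, "slide": [0.22, -0.015, 0], "spin": -0.92},
    {"gripper": 0.01, "slide": [0.247, -0.016, 0], "spin": -1.0}
  ]
}}

```text
time_s: 4.8
ee_pos: [0.6563, -0.2342, 0.2565]
eef_rot: [-3.139, 0.0, 1.005]
force: [-0.4, 0.1, -2.1]
grip_width: 0.025
grip_force: 35.0
```

{"op": "jog_arm", "data": {
  "rows": [
    {"gripper": 0.01, "slide": [0, 0, 0], "spin": -0.1},
    {"gripper": 0.01, "slide": [0, 0, 0], "spin": -0.22},
    {"gripper": 0.01, "slide": [0, 0, 0], "spin": -0.34},
    {"gripper": 0.01, "slide": [0, 0, 0], "spin": -0.45},
    {"gripper": 0.01, "slide": [0, 0, 0], "spin": -0.53},
    {"gripper": 0.01, "slide": [0, 0, 0], "spin": -0.57},
    {"gripper": 0.01, "slide": [0, 0, 0], "spin": -0.57}
  ]
}}

```text
time_s: 5.5
ee_pos: [0.6548, -0.2347, 0.257]
eef_rot: [-3.14, -0.001, 1.57]
force: [0.2, -1.1, -1.9]
grip_width: 0.0246
grip_force: 35.0
```

Run:
```python
from h import *
for n in('side','scene'):
    p,d,K,C=shot(n);W=cloud(d,K,C).reshape(-1,3)
    s=W[(W[:,0]>.53)&(W[:,0]<.78)&(W[:,1]>-.33)&(W[:,1]<-.14)&(W[:,2]>.11)&(W[:,2]<.25)]
    print(n,len(s),np.percentile(s,[1,50,99],axis=0).round(3).tolist())
    save('l_'+n,p)
    W=W[(W[:,0]>.58)&(W[:,0]<.73)&(W[:,1]>-.28)&(W[:,1]<-.19)&(W[:,2]<.05)&(W[:,2]>-.05)];print('ground',len(W),np.percentile(W[:,2],[1,50,99]).round(4) if len(W) else 0)
```

```text
side 3435 [[0.587, -0.267, 0.187], [0.643, -0.199, 0.224], [0.721, -0.195, 0.248]]
ground 2097 [0.0023 0.0044 0.0065]
scene 3270 [[0.585, -0.272, 0.184], [0.627, -0.261, 0.22], [0.714, -0.198, 0.248]]
ground 1228 [-0.0003  0.0018  0.0039]
```

View pics/l_side.png

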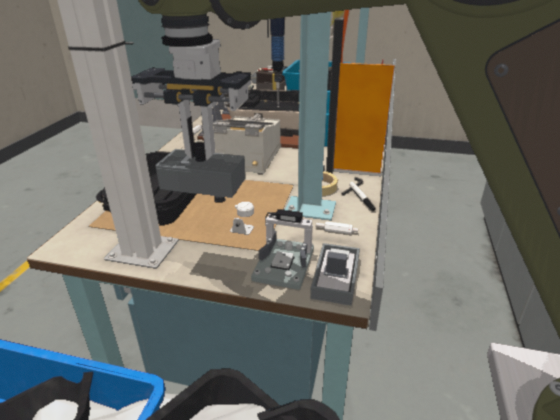

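The side view shows the lid hanging level at (200,172), the open case with the master at (338,268), and the placing spot clear. I'll lower the lid.

{"op": "jog_arm", "data": {
  "rows": [
    {"gripper": 0.01, "slide": [0, 0, 0.02], "spin": 0},
    {"gripper": 0.01, "slide": [0, 0, 0.05], "spin": 0},
    {"gripper": 0.01, "slide": [0, 0, 0.085], "spin": 0},
    {"gripper": 0.01, "slide": [0, 0, 0.12], "spin": 0},
    {"gripper": 0.01, "slide": [0, 0, 0.145], "spin": 0},
    {"gripper": 0.01, "slide": [0, 0, 0.16], "spin": 0},
    {"gripper": 0.01, "slide": [0, 0, 0.168], "spin": 0},
    {"gripper": 0.01, "slide": [0, 0, 0.171], "spin": 0}
  ]
}}

```text
time_s: 6.4
ee_pos: [0.6551, -0.2349, 0.0872]
eef_rot: [3.141, 0.0, 1.569]
force: [0.4, 0.8, -1.9]
grip_width: 0.0252
grip_force: 35.0
```

{"op": "jog_arm", "data": {
  "rows": [
    {"gripper": 0.01, "slide": [0, 0, 0.001], "spin": 0},
    {"gripper": 0.01, "slide": [0, 0, 0.002], "spin": 0},
    {"gripper": 0.01, "slide": [0, 0, 0.003], "spin": 0},
    {"gripper": 0.01, "slide": [0, 0, 0.004], "spin": 0},
    {"gripper": 0.01, "slide": [0, 0, 0.005], "spin": 0},
    {"gripper": 0.01, "slide": [0, 0, 0.005], "spin": 0}
  ]
}}

```text
time_s: 7.0
ee_pos: [0.655, -0.2348, 0.0822]
eef_rot: [-3.141, -0.0, 1.57]
force: [-0.3, -0.2, -1.7]
grip_width: 0.025
grip_force: 35.0
```

{"op": "jog_arm", "data": {
  "rows": [
    {"gripper": 0.01, "slide": [0, 0, 0.001], "spin": 0},
    {"gripper": 0.01, "slide": [0, 0, 0.0015], "spin": 0},
    {"gripper": 0.01, "slide": [0, 0, 0.002], "spin": 0},
    {"gripper": 0.01, "slide": [0, 0, 0.0025], "spin": 0},
    {"gripper": 0.01, "slide": [0, 0, 0.003], "spin": 0},
    {"gripper": 0.01, "slide": [0, 0, 0.003], "spin": 0}
  ]
}}

```text
time_s: 7.6
ee_pos: [0.6552, -0.2348, 0.0795]
eef_rot: [3.141, 0.0, 1.57]
force: [0.6, 0.5, 0.8]
grip_width: 0.0246
grip_force: 35.0
```

{"op": "jog_arm", "data": {
  "rows": [
    {"gripper": 0.01, "slide": [0, 0, 0.0007], "spin": 0},
    {"gripper": 0.01, "slide": [0, 0, 0.0007], "spin": 0},
    {"gripper": 0.06, "slide": [0, 0, 0.0005], "spin": 0},
    {"gripper": 0.06, "slide": [0, 0, 0.0005], "spin": 0},
    {"gripper": 0.06, "slide": [0, 0, 0.0005], "spin": 0},
    {"gripper": 0.06, "slide": [0, 0, 0.0005], "spin": 0},
    {"gripper": 0.06, "slide": [0, 0, 0.0005], "spin": 0}
  ]
}}

```text
time_s: 8.3
ee_pos: [0.655, -0.2348, 0.0787]
eef_rot: [-3.142, -0.0, 1.57]
force: [-0.5, 0.3, 0.8]
grip_width: 0.059
grip_force: 0.0
```

{"op": "jog_arm", "data": {
  "rows": [
    {"gripper": 0.06, "slide": [0, 0, -0.01], "spin": 0},
    {"gripper": 0.06, "slide": [0, 0, -0.04], "spin": 0},
    {"gripper": 0.06, "slide": [0, 0, -0.08], "spin": 0},
    {"gripper": 0.06, "slide": [0, 0, -0.12], "spin": 0.1},
    {"gripper": 0.06, "slide": [0, 0, -0.16], "spin": 0.24},
    {"gripper": 0.06, "slide": [0, -0.03, -0.19], "spin": 0.38},
    {"gripper": 0.06, "slide": [0, -0.06, -0.2], "spin": 0.52},
    {"gripper": 0.06, "slide": [0, -0.09, -0.2], "spin": 0.66}
  ]
}}

```text
time_s: 9.1
ee_pos: [0.5642, -0.2348, 0.2816]
eef_rot: [3.138, -0.001, 0.904]
force: [0.5, -0.3, -0.6]
grip_width: 0.0602
grip_force: 0.0
```

{"op": "jog_arm", "data": {
  "rows": [
    {"gripper": 0.06, "slide": [-0.012, -0.012, 0], "spin": 0.12},
    {"gripper": 0.06, "slide": [-0.027, -0.028, 0], "spin": 0.26},
    {"gripper": 0.06, "slide": [-0.042, -0.044, 0], "spin": 0.4},
    {"gripper": 0.06, "slide": [-0.057, -0.06, 0], "spin": 0.54},
    {"gripper": 0.06, "slide": [-0.072, -0.076, 0.01], "spin": 0.68},
    {"gripper": 0.06, "slide": [-0.087, -0.092, 0.02], "spin": 0.81},
    {"gripper": 0.06, "slide": [-0.1, -0.105, 0.02], "spin": 0.911},
    {"gripper": 0.06, "slide": [-0.1, -0.105, 0.02], "spin": 0.911}
  ]
}}

```text
time_s: 9.9
ee_pos: [0.4196, -0.2494, 0.2598]
eef_rot: [3.141, -0.001, -0.004]
force: [-0.4, 0.7, 1.0]
grip_width: 0.0598
grip_force: 0.0
```

Run:
```python
from h import *
o=telemetry.get_obs();print(o['ee_pos'],o['eef_rot'],o['joint_vel'])
def rect(pts): 
    r=cv2.minAreaRect((pts[:,:2]*1000).astype(np.float32));return np.round(r[0],1).tolist(),np.round(r[1],1).tolist(),round(r[2],2)
for n in('wrist','side','scene'):
    p,d,K,C=shot(n);W=cloud(d,K,C)
    np.savez('m_'+n+'.npz',p=p,d=d,K=K,C=C)
    if n=='wrist':save('w2',p)
    s=W.reshape(-1,3);s=s[np.isfinite(s[:,0])]
    c=s[(s[:,0]>.36)&(s[:,0]<.455)&(s[:,1]>-.33)&(s[:,1]<-.17)]
    for a,b in((.022,.0295),(.0305,.0345),(.035,.04),(.055,.062),(.0635,.074)):
        q=c[(c[:,2]>a)&(c[:,2]<b)]
        if len(q)>9: print(n,'case',a,len(q),rect(q),np.median(q[:,2]).round(4))
    q=s[(s[:,0]>.57)&(s[:,0]<.74)&(s[:,1]>-.30)&(s[:,1]<-.16)&(s[:,2]>.05)&(s[:,2]<.066)]
    if len(q)>9: print(n,'lid',rect(q),np.median(q[:,2]).round(4))
    f=s[(s[:,0]>.455)&(s[:,0]<.58)&(s[:,1]>-.34)&(s[:,1]<-.15)]
    for a,b in((.017,.023),(.0235,.0275),(.0275,.033),(.036,.048),(.085,.095),(.095,.11)):
        q=f[(f[:,2]>a)&(f[:,2]<b)]
        if len(q)>9: print('  fix',a,len(q),rect(q),np.median(q[:,2]).round(4))
```

```text
[ 0.41956082 -0.24942893  0.25975068] [ 3.14087921e+00 -8.73815153e-04 -4.37535547e-03] [ 0.02825408  0.03772408 -0.05732496  0.0043517  -0.00075015 -0.09297988]
wrist case 0.022 2379 ([411.7, -247.0], [135.3, 75.2], 87.55) 0.0272
wrist case 0.0305 1270 ([409.3, -248.7], [136.2, 73.2], 89.91) 0.0329
wrist case 0.035 238 ([416.6, -247.6], [62.1, 136.5], 6.15) 0.0356
wrist case 0.055 17 ([426.5, -239.1], [16.4, 1.1], 86.95) 0.0558
wrist case 0.0635 388 ([408.8, -238.5], [17.5, 35.5], 89.82) 0.067
wrist lid ([609.6, -232.4], [73.8, 46.9], 89.57) 0.0566
  fix 0.017 3899 ([514.2, -262.7], [129.6, 95.9], 88.65) 0.0202
  fix 0.0235 285 ([516.6, -265.4], [124.8, 90.3], 88.55) 0.0253
  fix 0.0275 892 ([524.8, -272.1], [76.6, 104.8], 70.13) 0.0303
  fix 0.036 695 ([514.3, -272.0], [52.6, 94.7], 88.79) 0.0442
  fix 0.085 625 ([515.8, -302.8], [20.0, 94.0], 88.71) 0.0882
  fix 0.095 1108 ([523.4, -302.9], [19.7, 71.1], 88.71) 0.1049
side case 0.022 904 ([409.7, -248.9], [139.1, 74.6], 89.9) 0.0265
side case 0.0305 471 ([410.0, -249.8], [139.7, 74.1], 89.63) 0.0323
side case 0.035 60 ([408.3, -26
[... 656 characters left out ...]
0249
scene case 0.0305 353 ([407.2, -251.5], [72.4, 135.0], 0.42) 0.0315
scene case 0.035 64 ([405.5, -246.2], [15.9, 38.3], 67.74) 0.0376
scene case 0.055 99 ([405.7, -246.4], [13.8, 37.9], 70.59) 0.0585
scene case 0.0635 101 ([407.3, -239.9], [33.9, 17.8], 0.7) 0.0643
scene lid ([654.1, -233.9], [77.5, 138.7], 89.51) 0.0533
  fix 0.017 755 ([514.2, -265.6], [130.0, 98.8], 89.44) 0.0182
  fix 0.0235 226 ([514.4, -273.3], [109.3, 96.8], 89.94) 0.0259
  fix 0.0275 229 ([513.8, -284.1], [77.2, 98.6], 89.06) 0.03
  fix 0.036 385 ([515.3, -284.3], [76.8, 100.2], 87.55) 0.0408
  fix 0.085 270 ([514.0, -307.1], [18.8, 93.8], 83.67) 0.0888
  fix 0.095 315 ([516.1, -304.0], [61.4, 21.9], 0.2) 0.1013
```

View pics/w2.png

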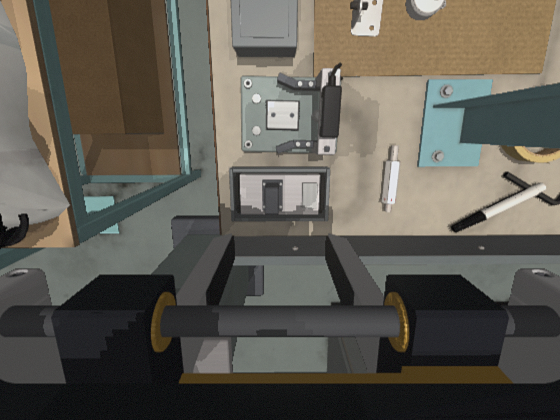

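The view shows the open case with the master's grip at (272,195) and its step to the right at (309,190), toward -y. The lid lies flat at (264,22) and the fixture is at (282,112). I'll take one closer, settled view of the fixture for its axis.

{"op": "jog_arm", "data": {
  "rows": [
    {"gripper": 0.06, "slide": [0.015, 0.005, 0.03], "spin": 0},
    {"gripper": 0.06, "slide": [0.03, 0.011, 0.06], "spin": 0},
    {"gripper": 0.06, "slide": [0.03, 0.011, 0.06], "spin": 0},
    {"gripper": 0.06, "slide": [0.03, 0.011, 0.06], "spin": 0},
    {"gripper": 0.06, "slide": [0.03, 0.011, 0.06], "spin": 0}
  ]
}}

```text
time_s: 10.55
ee_pos: [0.4511, -0.2603, 0.2003]
eef_rot: [3.141, -0.002, -0.0]
force: [0.6, -0.3, 0.8]
grip_width: 0.06
grip_force: 0.0
```

Run:
```python
from h import *
o=telemetry.get_obs();print(o['ee_pos'],o['eef_rot'],o['joint_vel'].round(3))
def rect(pts): 
    r=cv2.minAreaRect((pts[:,:2]*1000).astype(np.float32));return np.round(r[0],1).tolist(),np.round(r[1],1).tolist(),round(r[2],2)
p,d,K,C=shot('wrist');W=cloud(d,K,C);save('w3',p);np.savez('w3.npz',p=p,d=d,K=K,C=C)
cv2.imwrite('pics/w3c.png',cv2.resize(p[40:240,180:400],None,fx=3,fy=3,interpolation=cv2.INTER_CUBIC)[:,:,::-1])
s=W.reshape(-1,3);s=s[np.isfinite(s[:,0])]
f=s[(s[:,0]>.457)&(s[:,0]<.58)&(s[:,1]>-.34)&(s[:,1]<-.15)]
base=f[(f[:,2]>.017)&(f[:,2]<.0225)];r=rect(base);print('base',r)
br=f[(f[:,2]>.08)&(f[:,2]<.095)];print('bridge',rect(br))
pad=f[(f[:,2]>.0285)&(f[:,2]<.033)&(abs(f[:,0]-.514)<.028)&(abs(f[:,1]+.255)<.03)];print('pad',len(pad),rect(pad),np.median(pad[:,2]))
st=f[(f[:,2]>.0405)&(f[:,2]<.048)]
for y in np.arange(-.335,-.235,.005):
    q=st[abs(st[:,1]-y)<.0025];a=q[q[:,0]<.514,0];b=q[q[:,0]>.514,0]
    print(round(y,3),[(len(t),(np.percentile(t,[3,97])*1000).round(1).tolist()) for t in(a,b) if len(t)>3])
c=s[(s[:,0]>.36)&(s[:,0]<.455)&(s[:,1]>-.33)&(s[:,1]<-.17)&(s[:,2]>.0635)&(s[:,2]<.074)];print('grip',len(c),rect(c),np.median(c[:,2]))
```

```text
[ 0.45106289 -0.26029808  0.20032708] [ 3.14051256e+00 -1.60361945e-03 -2.85256437e-04] [-0.005 -0.01   0.003 -0.001 -0.007  0.003]
base ([514.1, -262.9], [129.9, 95.9], 88.67)
bridge ([516.4, -303.0], [21.2, 95.7], 87.76)
pad 1084 ([514.3, -253.3], [39.2, 33.9], 88.83) 0.030273494619616842
-0.335 []
-0.33 []
-0.325 []
-0.32 []
-0.315 []
-0.31 []
-0.305 []
-0.3 []
-0.295 [(11, [480.2, 482.4]), (33, [544.3, 556.3])]
-0.29 [(40, [470.5, 482.5]), (40, [544.4, 553.1])]
-0.285 [(41, [473.6, 482.5]), (43, [545.1, 553.0])]
-0.28 [(35, [474.7, 482.5]), (44, [545.1, 553.0])]
-0.275 [(40, [474.9, 482.5]), (45, [545.0, 553.0])]
-0.27 [(32, [474.9, 482.5]), (46, [545.1, 553.5])]
-0.265 [(44, [473.7, 482.5]), (52, [546.1, 555.8])]
-0.26 [(36, [471.6, 481.0]), (40, [548.3, 557.7])]
-0.255 [(45, [469.5, 479.2]), (52, [550.1, 559.7])]
-0.25 [(36, [468.0, 477.2]), (47, [552.4, 561.3])]
-0.245 [(19, [467.6, 475.6]), (5, [554.2, 556.8])]
-0.24 []
-0.235 []
grip 527 ([409.3, -238.7], [17.8, 35.7], 89.44) 0.06704956368565879
```

View pics/w3c.png

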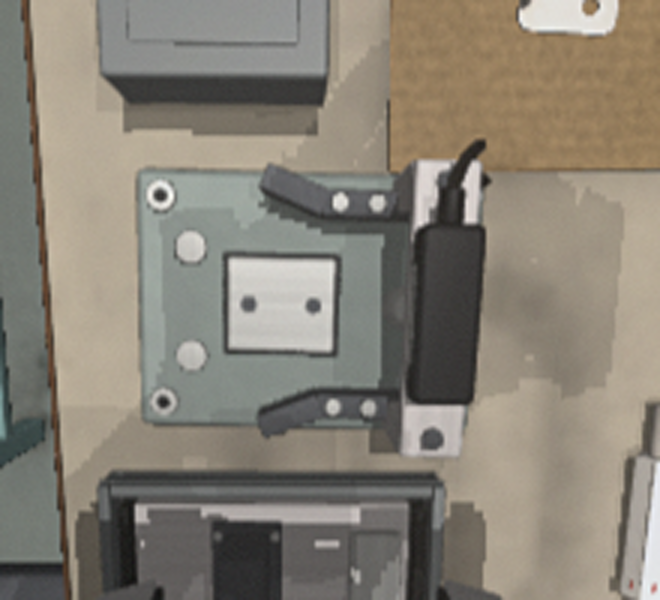

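The crop shows the fixture from above: pad at (281,303), guide strips at (330,200) and (325,405), bridge at (445,310). The fixture centre is (0.5141,-0.2629) with its axis yaw about -91.3°, and the guides agree (inner faces centred at x 0.5138). The grip block is at (0.409,-0.2386). Now I'll grasp the master.

{"op": "jog_arm", "data": {
  "rows": [
    {"gripper": 0.06, "slide": [-0.02, -0.011, 0.01], "spin": 0},
    {"gripper": 0.06, "slide": [-0.042, -0.0217, 0.03], "spin": 0},
    {"gripper": 0.06, "slide": [-0.042, -0.0217, 0.06], "spin": 0},
    {"gripper": 0.06, "slide": [-0.042, -0.0217, 0.095], "spin": 0},
    {"gripper": 0.06, "slide": [-0.042, -0.0217, 0.125], "spin": 0},
    {"gripper": 0.06, "slide": [-0.042, -0.0217, 0.14], "spin": 0},
    {"gripper": 0.06, "slide": [-0.042, -0.0217, 0.1443], "spin": 0},
    {"gripper": 0.06, "slide": [-0.042, -0.0217, 0.1443], "spin": 0}
  ]
}}

```text
time_s: 11.4
ee_pos: [0.409, -0.2387, 0.0552]
eef_rot: [3.141, -0.001, -0.001]
force: [-0.4, -0.8, 0.3]
grip_width: 0.0602
grip_force: 0.0
```

{"op": "jog_arm", "data": {
  "rows": [
    {"gripper": 0.005, "slide": [0, 0, 0], "spin": 0},
    {"gripper": 0.005, "slide": [0, 0, 0], "spin": 0},
    {"gripper": 0.005, "slide": [0, 0, 0], "spin": 0},
    {"gripper": 0.005, "slide": [0, 0, 0], "spin": 0},
    {"gripper": 0.005, "slide": [0, 0, 0], "spin": 0},
    {"gripper": 0.005, "slide": [0, 0, 0], "spin": 0}
  ],
  "squeeze": 45
}}

```text
time_s: 12.0
ee_pos: [0.4088, -0.2386, 0.0546]
eef_rot: [3.141, -0.0, -0.001]
force: [-0.3, -0.2, 1.8]
grip_width: 0.0178
grip_force: 45.0
```

{"op": "jog_arm", "data": {
  "rows": [
    {"gripper": 0.005, "slide": [0, 0, -0.006], "spin": 0},
    {"gripper": 0.005, "slide": [0, 0, -0.02], "spin": 0},
    {"gripper": 0.005, "slide": [0, 0, -0.04], "spin": 0},
    {"gripper": 0.005, "slide": [0, 0, -0.06], "spin": 0},
    {"gripper": 0.005, "slide": [0, 0, -0.08], "spin": 0},
    {"gripper": 0.005, "slide": [0, 0, -0.095], "spin": 0},
    {"gripper": 0.005, "slide": [0, 0, -0.1], "spin": 0},
    {"gripper": 0.005, "slide": [0, 0, -0.1], "spin": 0}
  ]
}}

```text
time_s: 12.8
ee_pos: [0.4087, -0.2385, 0.1547]
eef_rot: [3.141, -0.0, -0.001]
force: [-0.2, 0.1, -5.4]
grip_width: 0.0178
grip_force: 45.0
```

{"op": "jog_arm", "data": {
  "rows": [
    {"gripper": 0.005, "slide": [0.0, -0.015, 0], "spin": 0},
    {"gripper": 0.005, "slide": [0.01, -0.04, 0], "spin": 0},
    {"gripper": 0.005, "slide": [0.035, -0.06, 0], "spin": 0.01},
    {"gripper": 0.005, "slide": [0.065, -0.0636, 0], "spin": 0.022},
    {"gripper": 0.005, "slide": [0.092, -0.0636, 0], "spin": 0.022},
    {"gripper": 0.005, "slide": [0.105, -0.0636, 0], "spin": 0.022},
    {"gripper": 0.005, "slide": [0.1074, -0.0636, 0], "spin": 0.022},
    {"gripper": 0.005, "slide": [0.1074, -0.0636, 0], "spin": 0.022}
  ]
}}

```text
time_s: 13.6
ee_pos: [0.5156, -0.1743, 0.1534]
eef_rot: [-3.141, 0.002, -0.023]
force: [-0.0, 0.9, -4.6]
grip_width: 0.0179
grip_force: 45.0
```

Run:
```python
from h import *
o=telemetry.get_obs();print(o['ee_pos'],o['eef_rot'],o['joint_vel'].round(3))
def rect(pts): 
    r=cv2.minAreaRect((pts[:,:2]*1000).astype(np.float32));return np.round(r[0],1).tolist(),np.round(r[1],1).tolist(),round(r[2],2)
for n in('wrist','side','scene'):
    p,d,K,C=shot(n);W=cloud(d,K,C);np.savez('n_'+n+'.npz',p=p,d=d,K=K,C=C)
    s=W.reshape(-1,3);s=s[np.isfinite(s[:,0])]
    m=s[(s[:,0]>.47)&(s[:,0]<.56)&(s[:,1]>-.27)&(s[:,1]<-.10)]
    for a,b in((.107,.124),(.124,.131),(.131,.139)):
        q=m[(m[:,2]>a)&(m[:,2]<b)]
        if len(q)>9: print(n,a,len(q),rect(q),np.percentile(q[:,2],[2,50,98]).round(4))
    # plate tilt fit
    q=m[(m[:,2]>.122)&(m[:,2]<.133)]
    if len(q)>50:
        A=np.c_[q[:,:2]-[.516,-.18],np.ones(len(q))];print(' plate plane',np.linalg.lstsq(A,q[:,2],rcond=None)[0].round(4))
    if n=='side':cv2.imwrite('pics/n.png',cv2.resize(p[160:310,200:400],None,fx=3.5,fy=3.5,interpolation=cv2.INTER_CUBIC)[:,:,::-1])
```

```text
[ 0.51559344 -0.17432108  0.15344348] [-3.14081464e+00  1.89416276e-03 -2.27934593e-02] [-0.011 -0.022  0.013 -0.001  0.002 -0.004]
wrist 0.107 791 ([537.2, -184.7], [109.8, 12.7], 88.71) [0.1085 0.1161 0.1233]
wrist 0.124 6460 ([516.6, -184.0], [110.4, 53.6], 88.69) [0.1247 0.1262 0.1297]
wrist 0.131 1710 ([515.6, -196.7], [76.9, 36.5], 87.79) [0.1316 0.1341 0.1372]
 plate plane [-0.0036 -0.0036  0.1265]
side 0.107 375 ([515.9, -183.3], [109.3, 56.3], 88.54) [0.1088 0.1164 0.1238]
side 0.124 783 ([516.1, -183.4], [110.0, 56.3], 88.45) [0.1242 0.1258 0.1303]
side 0.131 112 ([507.6, -197.2], [77.8, 34.2], 73.11) [0.1313 0.1335 0.1384]
 plate plane [ 0.0162 -0.0224  0.1266]
scene 0.107 838 ([513.5, -185.5], [114.4, 57.5], 89.19) [0.1077 0.12   0.1239]
scene 0.124 341 ([513.2, -186.1], [107.4, 55.4], 88.81) [0.1241 0.1263 0.1309]
scene 0.131 157 ([513.0, -201.8], [70.8, 37.1], 87.51) [0.131  0.132  0.1381]
 plate plane [ 0.0164 -0.0309  0.1255]
```

View pics/n.png

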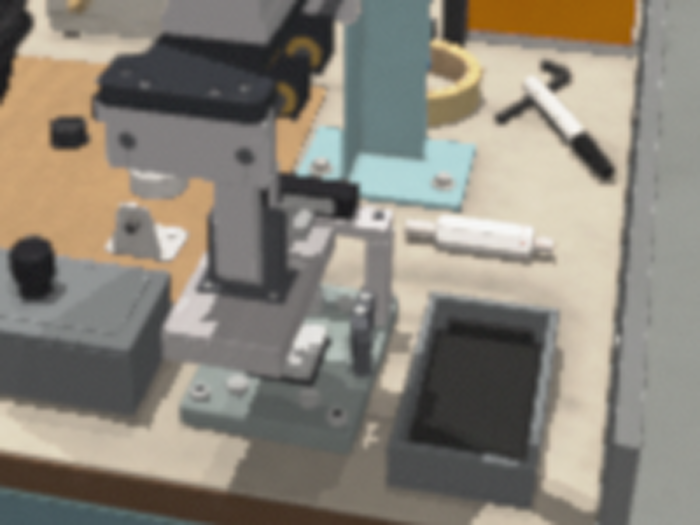

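The crop shows the master held level above the near end of the fixture, with the bridge beyond at (380,215). The master's yaw is 88.69°, matching the fixture, and its underside is at z 0.109. It's 79 mm short of home, so I'll lower it to slide height.

{"op": "jog_arm", "data": {
  "rows": [
    {"gripper": 0.005, "slide": [-0.0004, 0, 0.01], "spin": 0},
    {"gripper": 0.005, "slide": [-0.0004, 0, 0.025], "spin": 0},
    {"gripper": 0.005, "slide": [-0.0004, 0, 0.042], "spin": 0},
    {"gripper": 0.005, "slide": [-0.0004, 0, 0.055], "spin": 0},
    {"gripper": 0.005, "slide": [-0.0004, 0, 0.063], "spin": 0},
    {"gripper": 0.005, "slide": [-0.0004, 0, 0.067], "spin": 0},
    {"gripper": 0.005, "slide": [-0.0004, 0, 0.067], "spin": 0},
    {"gripper": 0.005, "slide": [-0.0004, 0, 0.067], "spin": 0}
  ]
}}

```text
time_s: 14.55
ee_pos: [0.5161, -0.1751, 0.088]
eef_rot: [3.141, -0.001, -0.023]
force: [0.7, 0.4, -4.5]
grip_width: 0.0175
grip_force: 45.0
```

{"op": "jog_arm", "data": {
  "rows": [
    {"gripper": 0.005, "slide": [0, 0.003, 0], "spin": 0},
    {"gripper": 0.005, "slide": [0, 0.008, 0], "spin": 0},
    {"gripper": 0.005, "slide": [0, 0.014, 0], "spin": 0},
    {"gripper": 0.005, "slide": [0, 0.02, 0], "spin": 0},
    {"gripper": 0.005, "slide": [0, 0.026, 0], "spin": 0},
    {"gripper": 0.005, "slide": [0, 0.032, 0], "spin": 0},
    {"gripper": 0.005, "slide": [0, 0.036, 0], "spin": 0},
    {"gripper": 0.005, "slide": [0, 0.038, 0], "spin": 0}
  ]
}}

```text
time_s: 15.35
ee_pos: [0.5149, -0.2135, 0.0874]
eef_rot: [-3.142, 0.0, -0.024]
force: [0.2, 0.2, -4.7]
grip_width: 0.0177
grip_force: 45.0
```

Run:
```python
from h import *
o=telemetry.get_obs();print(o['ee_pos'],o['eef_rot'],o['joint_vel'].round(3))
def rect(pts): 
    r=cv2.minAreaRect((pts[:,:2]*1000).astype(np.float32));return np.round(r[0],1).tolist(),np.round(r[1],1).tolist(),round(r[2],2)
for n in('wrist','side'):
    p,d,K,C=shot(n);W=cloud(d,K,C)
    s=W.reshape(-1,3);s=s[np.isfinite(s[:,0])]
    m=s[(s[:,0]>.464)&(s[:,0]<.565)&(s[:,1]>-.33)&(s[:,1]<-.14)]
    for nm,a,b in(('base',.016,.0225),('plate',.056,.0635),('step',.064,.071)):
        q=m[(m[:,2]>a)&(m[:,2]<b)]
        if nm!='base': q=q[abs(q[:,0]-.515)<.032]
        if len(q)>9: print(n,nm,len(q),rect(q),np.median(q[:,2]).round(4))
    st=m[(m[:,2]>.0405)&(m[:,2]<.048)]
    for y in (-.29,-.285,-.28,-.275,-.27):
        q=st[abs(st[:,1]-y)<.0025];a=q[q[:,0]<.514,0];b=q[q[:,0]>.514,0]
        print(y,[(len(t),(np.percentile(t,[3,97])*1000).round(1).tolist()) for t in(a,b) if len(t)>3])
    if n=='wrist':save('w4',p)
```

```text
[ 0.51488639 -0.2134539   0.08740872] [-3.14157998e+00  3.76990257e-05 -2.35470375e-02] [-0.024  0.011 -0.016  0.001  0.007 -0.027]
wrist base 4468 ([523.0, -261.9], [127.8, 79.8], 87.82) 0.0202
wrist plate 6382 ([518.3, -231.1], [126.3, 59.0], 88.94) 0.0601
wrist step 1750 ([516.8, -249.6], [49.1, 96.7], 6.9) 0.068
-0.29 [(35, [479.9, 482.7]), (84, [544.7, 553.3])]
-0.285 [(32, [480.2, 482.9]), (102, [544.8, 553.5])]
-0.28 [(93, [541.4, 553.5])]
-0.275 [(94, [541.2, 553.7])]
-0.27 [(113, [541.3, 553.8])]
side base 414 ([514.7, -262.5], [128.9, 95.0], 88.53) 0.0192
side plate 692 ([515.5, -223.7], [111.8, 56.2], 88.48) 0.0593
side step 93 ([514.4, -237.7], [76.5, 34.4], 88.44) 0.0667
-0.29 [(6, [472.5, 483.1])]
-0.285 [(10, [475.1, 482.4])]
-0.28 [(7, [475.9, 483.2])]
-0.275 [(8, [475.0, 486.8])]
-0.27 [(11, [476.4, 485.4])]
```

View pics/w4.png

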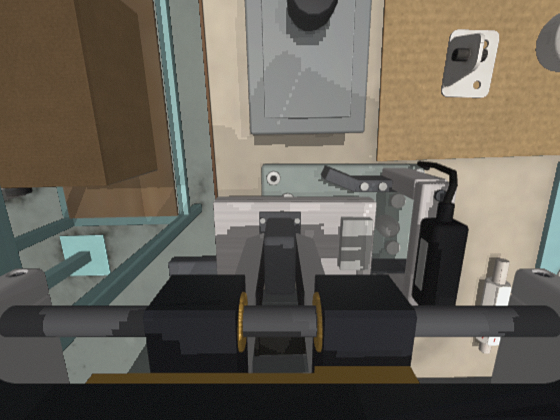

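The view shows the master's nose entering between the flared guides, at (375,205) to (370,270), with about 3.4 mm to the right-hand strip. It's centred, with 39.3 mm left to slide.

{"op": "jog_arm", "data": {
  "rows": [
    {"gripper": 0.005, "slide": [0, 0.004, 0], "spin": 0},
    {"gripper": 0.005, "slide": [0, 0.009, 0], "spin": 0},
    {"gripper": 0.005, "slide": [0, 0.014, 0], "spin": 0},
    {"gripper": 0.005, "slide": [0, 0.019, 0], "spin": 0},
    {"gripper": 0.005, "slide": [0, 0.023, 0], "spin": 0},
    {"gripper": 0.005, "slide": [0, 0.026, 0], "spin": 0},
    {"gripper": 0.005, "slide": [0, 0.028, 0], "spin": 0},
    {"gripper": 0.005, "slide": [0, 0.028, 0], "spin": 0}
  ]
}}

```text
time_s: 16.25
ee_pos: [0.5143, -0.2412, 0.0874]
eef_rot: [-3.142, 0.0, -0.023]
force: [-1.2, -0.2, -4.6]
grip_width: 0.0178
grip_force: 45.0
```

{"op": "jog_arm", "data": {
  "rows": [
    {"gripper": 0.005, "slide": [0, 0.003, 0], "spin": 0},
    {"gripper": 0.005, "slide": [0, 0.006, 0], "spin": 0},
    {"gripper": 0.005, "slide": [0, 0.008, 0], "spin": 0},
    {"gripper": 0.005, "slide": [0, 0.01, 0], "spin": 0},
    {"gripper": 0.005, "slide": [0, 0.0113, 0], "spin": 0},
    {"gripper": 0.005, "slide": [0, 0.0113, 0], "spin": 0},
    {"gripper": 0.005, "slide": [0, 0.0113, 0], "spin": 0},
    {"gripper": 0.005, "slide": [0, 0.0113, 0], "spin": 0}
  ]
}}

```text
time_s: 17.05
ee_pos: [0.514, -0.2522, 0.0874]
eef_rot: [-3.142, 0.0, -0.023]
force: [0.4, 0.4, -4.5]
grip_width: 0.0175
grip_force: 45.0
```

Run:
```python
from h import *
o=telemetry.get_obs();print(o['ee_pos'],o['eef_rot'],o['force'],o['joint_vel'].round(3))
def rect(pts): 
    r=cv2.minAreaRect((pts[:,:2]*1000).astype(np.float32));return np.round(r[0],1).tolist(),np.round(r[1],1).tolist(),round(r[2],2)
for n in('side','wrist'):
    p,d,K,C=shot(n);W=cloud(d,K,C)
    s=W.reshape(-1,3);s=s[np.isfinite(s[:,0])]
    m=s[(s[:,0]>.464)&(s[:,0]<.565)&(s[:,1]>-.33)&(s[:,1]<-.14)]
    q=m[(m[:,2]>.016)&(m[:,2]<.0225)];print(n,'base',rect(q),'edge y',np.percentile(q[:,1],[99.5]))
    q=m[(m[:,2]>.0545)&(m[:,2]<.0635)&(abs(m[:,0]-.514)<.031)];print('plate',rect(q),'edge y',np.percentile(q[:,1],99.5),'x',np.percentile(q[q[:,1]>-.25,0],[1,99]))
```

```text
[ 0.51402956 -0.25221718  0.08743875] [-3.14155211e+00  4.79962599e-05 -2.31208662e-02] [ 0.36949131  0.41713452 -4.49294173] [ 0.001 -0.     0.    -0.    -0.001  0.001]
side base ([514.5, -262.9], [130.8, 95.8], 88.92) edge y [-0.19797266]
plate ([514.8, -262.0], [111.3, 56.6], 88.75) edge y -0.20666834920719213 x [0.48753769 0.54293884]
wrist base ([549.4, -263.9], [28.2, 130.2], 0.31) edge y [-0.19967093]
plate ([515.3, -252.9], [92.3, 53.7], 88.74) edge y -0.20730058262210257 x [0.49095192 0.54260395]
```

Now 0.8 mm further in, then down onto the pin while watching the forces.

{"op": "jog_arm", "data": {
  "rows": [
    {"gripper": 0.005, "slide": [0, 0.0008, 0], "spin": 0},
    {"gripper": 0.005, "slide": [0, 0.0008, 0.0015], "spin": 0},
    {"gripper": 0.005, "slide": [0, 0.0008, 0.003], "spin": 0},
    {"gripper": 0.005, "slide": [0, 0.0008, 0.0045], "spin": 0},
    {"gripper": 0.005, "slide": [0, 0.0008, 0.006], "spin": 0},
    {"gripper": 0.005, "slide": [0, 0.0008, 0.0075], "spin": 0},
    {"gripper": 0.005, "slide": [0, 0.0008, 0.0085], "spin": 0},
    {"gripper": 0.005, "slide": [0, 0.0008, 0.0085], "spin": 0}
  ]
}}

```text
time_s: 17.95
ee_pos: [0.514, -0.253, 0.0788]
eef_rot: [-3.141, 0.0, -0.023]
force: [0.1, -0.3, -4.5]
grip_width: 0.0178
grip_force: 45.0
```

{"op": "jog_arm", "data": {
  "rows": [
    {"gripper": 0.005, "slide": [0, 0, 0.001], "spin": 0},
    {"gripper": 0.005, "slide": [0, 0, 0.002], "spin": 0},
    {"gripper": 0.005, "slide": [0, 0, 0.003], "spin": 0},
    {"gripper": 0.005, "slide": [0, 0, 0.004], "spin": 0},
    {"gripper": 0.005, "slide": [0, 0, 0.0045], "spin": 0},
    {"gripper": 0.005, "slide": [0, 0, 0.0045], "spin": 0}
  ]
}}

```text
time_s: 18.55
ee_pos: [0.514, -0.2531, 0.0746]
eef_rot: [3.142, -0.0, -0.023]
force: [-1.6, 0.4, -0.9]
grip_width: 0.0178
grip_force: 45.0
```

{"op": "jog_arm", "data": {
  "rows": [
    {"gripper": 0.005, "slide": [0, 0, 0.001], "spin": 0},
    {"gripper": 0.005, "slide": [0, 0, 0.002], "spin": 0},
    {"gripper": 0.005, "slide": [0, 0, 0.003], "spin": 0},
    {"gripper": 0.005, "slide": [0, 0, 0.004], "spin": 0},
    {"gripper": 0.005, "slide": [0, 0, 0.0045], "spin": 0},
    {"gripper": 0.005, "slide": [0, 0, 0.0045], "spin": 0}
  ]
}}

```text
time_s: 19.15
ee_pos: [0.5141, -0.2531, 0.0704]
eef_rot: [3.141, -0.0, -0.023]
force: [-3.1, 2.6, 7.7]
grip_width: 0.0178
grip_force: 45.0
```

{"op": "jog_arm", "data": {
  "rows": [
    {"gripper": 0.005, "slide": [-0.0003, -0.0003, 0.0005], "spin": 0},
    {"gripper": 0.005, "slide": [-0.0004, -0.0003, 0.001], "spin": 0},
    {"gripper": 0.005, "slide": [-0.0004, -0.0003, 0.0013], "spin": 0},
    {"gripper": 0.005, "slide": [-0.0004, -0.0003, 0.0015], "spin": 0},
    {"gripper": 0.005, "slide": [-0.0004, -0.0003, 0.0015], "spin": 0}
  ]
}}

```text
time_s: 19.65
ee_pos: [0.5141, -0.2531, 0.0696]
eef_rot: [3.141, -0.001, -0.023]
force: [-5.3, 1.6, 12.5]
grip_width: 0.0178
grip_force: 45.0
```

{"op": "jog_arm", "data": {
  "rows": [
    {"gripper": 0.005, "slide": [-0.0003, 0, 0.0004], "spin": 0},
    {"gripper": 0.005, "slide": [-0.0006, 0, 0.0008], "spin": 0},
    {"gripper": 0.005, "slide": [-0.0006, 0, 0.0008], "spin": 0},
    {"gripper": 0.005, "slide": [-0.0006, 0, 0.0008], "spin": 0}
  ]
}}

```text
time_s: 20.05
ee_pos: [0.514, -0.2531, 0.0696]
eef_rot: [3.14, -0.003, -0.023]
force: [-3.2, 4.1, 17.7]
grip_width: 0.0176
grip_force: 45.0
```

Run:
```python
from h import *
o=telemetry.get_obs();print(o['ee_pos'],o['eef_rot'],o['force'],o['moment'])
def rect(pts): 
    r=cv2.minAreaRect((pts[:,:2]*1000).astype(np.float32));return np.round(r[0],1).tolist(),np.round(r[1],1).tolist(),round(r[2],2)
for n in('side','wrist'):
    p,d,K,C=shot(n);W=cloud(d,K,C)
    s=W.reshape(-1,3);s=s[np.isfinite(s[:,0])]
    m=s[(s[:,0]>.464)&(s[:,0]<.565)&(s[:,1]>-.33)&(s[:,1]<-.14)]
    q=m[(m[:,2]>.016)&(m[:,2]<.0225)];print(n,'base',rect(q),'edge y',np.percentile(q[:,1],99.5),np.median(q[:,2]))
    q=m[(m[:,2]>.038)&(m[:,2]<.046)&(abs(m[:,0]-.514)<.027)];print('plate',rect(q),'edge y',np.percentile(q[:,1],99.5),np.median(q[:,2]))
    A=np.c_[q[:,:2]-[.514,-.25],np.ones(len(q))];print(' plane',np.linalg.lstsq(A,q[:,2],rcond=None)[0].round(4))
    q=m[(m[:,2]>.047)&(m[:,2]<.054)&(abs(m[:,0]-.514)<.02)&(m[:,1]<-.26)];print('step',len(q),np.median(q[:,2]) if len(q) else 0)
    if n=='wrist':save('w5',p)
```

```text
[ 0.51402909 -0.25308129  0.06956707] [ 3.14034210e+00 -2.93236434e-03 -2.31294319e-02] [-3.22732631  4.13782353 17.7173801 ] [ 0.9132115   0.90021664 -0.00541773]
side base ([514.9, -262.1], [129.5, 95.4], 88.56) edge y -0.19738751002140958 0.019292693043054254
plate ([513.9, -263.4], [112.0, 53.6], 89.67) edge y -0.20792065811832952 0.04149161600624687
 plane [ 0.0165 -0.0159  0.042 ]
step 41 0.0494325263313804
wrist base ([547.2, -245.1], [72.0, 151.6], 30.72) edge y -0.1982322847136838 0.020115874181941745
plate ([515.3, -255.6], [96.0, 53.3], 88.62) edge y -0.20827144787647953 0.04237523286615294
 plane [ 0.0073 -0.0006  0.0425]
step 640 0.05012973216298404
```

The press is now stiff: force rose 5 N with no further travel. The plate top is at 0.042 and the step at 0.050, as they should be on the seats. I'll hold a moment to check it's steady.

{"op": "jog_arm", "data": {
  "rows": [
    {"gripper": 0.005, "slide": [0, 0, 0], "spin": 0},
    {"gripper": 0.005, "slide": [0, 0, 0], "spin": 0},
    {"gripper": 0.005, "slide": [0, 0, 0], "spin": 0},
    {"gripper": 0.005, "slide": [0, 0, 0], "spin": 0},
    {"gripper": 0.005, "slide": [0, 0, 0], "spin": 0}
  ]
}}

```text
time_s: 20.65
ee_pos: [0.514, -0.2531, 0.0695]
eef_rot: [3.14, -0.003, -0.023]
force: [-4.7, 3.7, 18.2]
grip_width: 0.0178
grip_force: 45.0
```

```bash
python3 -c "
from h import *
print(workorder.hand_in())"
```

```text
the job is handed in; nothing more can be done
None
```

Job handed in at about 21 s: the lid lies flat on the worktop, and the master is over the pin and held down on its seats with about 18 N at the wrist; the fixture and the three other items were not knocked.

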